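Find the packer that fits the gap

TASK

Find which of the three coloured packers in the rack fits the gap in the fitting jig: try them upright between the wooden fence and the sprung shoe, by feel, until one slides right down to the floor and is gripped by the pushed-back shoe, neither loose nor forced. Leave that one standing in the gap, fully home and flat against the fence, with the other two upright back in the rack's slots. Press gently (a packer that takes more than about 20 N is too thick), and leave the other things on the table alone.

Things in the scene. Friction and masses are not known exactly. Their poses are not given: they have to be found in the camera images.
- jig: fixed jig: plywood base 115 (x) by 185 mm (y), 12 mm thick, its top the floor of the gap; on it a wooden fence 70 mm long (x), 58 mm high over the table, and facing it the shoe of a blue press. Origin on the underside, below the foot of the fence's face; x runs along the gap, y from shoe to fence (fence at y 0 to +32 mm), z up. The fence's top 12 mm slopes back by 4 mm. Gap ends open
- gap_foot (a point): foot of the fence's face, half-way along it, on the gap's floor (12 mm above the table); axes as the jig's. A packer fully home stands on this floor, broad face flat on the fence: centre 50 mm above this point, half its thickness to the -y side. Fence and shoe rise 46 mm above this floor
- shoe (a joint): sprung aluminium shoe, 46 mm long and high, facing the fence: how far it is pushed back, in m: 0 at rest (gap empty or packer loose), 0.0046 at its stop. Yields at 4 N, then 0.5 N per mm. Its upper 22 mm slopes back by 7 mm. The press is set anew each time: the gap from resting shoe to fence is anything from 6 to 17.5 mm, not measured
- rack: packer rack fixed to the table: 206 mm (x) by 64 mm (y), three alike open-topped slots in a row along x, centres 62 mm apart, the middle one at the origin; each 50 mm (x) by 24 mm (y), floor 8 mm and walls 40 mm above the table. Origin on the underside at the centre, z up
- packer_red: red plastic packer with one white dot on its top edge, the thinnest: a plate 10 mm thick (y), 44 mm wide (x) and 100 mm high (z); origin at its centre, 50 mm above its foot. It starts upright in one of the rack's slots, foot 8 mm above the table, its y roughly along the rack's y
- packer_yellow: yellow plastic packer with two white dots on its top edge, the middle: a plate 14 mm thick (y), 44 mm wide (x) and 100 mm high (z); origin at its centre, 50 mm above its foot. It starts upright in one of the rack's slots, foot 8 mm above the table, its y roughly along the rack's y
- packer_blue: blue plastic packer with three white dots on its top edge, the thickest: a plate 18 mm thick (y), 44 mm wide (x) and 100 mm high (z); origin at its centre, 50 mm above its foot. It starts upright in one of the rack's slots, foot 8 mm above the table, its y roughly along the rack's y
- glue_bottle: white glue bottle with red cap, 186 mm high, a bystander; origin under its centre
- curved_clamp: black curved clamp lying flat, 81x123x16 mm, a bystander; origin under its centre
There are look-alikes about, which are no part of the job. There is more than one size of the packer_blue; the one meant has the size given above.

How it is judged:
At the end, for the whole second after the job is handed in: One packer stands in the gap: foot within 3.5 mm of the floor, tilt under 0.08 rad, face within 3 mm and 0.12 rad of the fence, within 15 mm of mid-fence, shoe pushed back over 0.3 mm. The other two stand in rack slots, foot within 5 mm of the slot floor, tilt under 0.5 rad (value of joint shoe above 0.0003 m and ((z of packer_red in the frame of gap_foot between 0.046 and 0.0535 m and x of packer_red in the frame of gap_foot between -0.015 and 0.015 m and y of packer_red in the frame of gap_foot between -0.008 and -0.002 m and angle between packer_red's own z axis and vertical below 0.08 rad and angle between the y axis of packer_red and the y axis of jig, either way round below 0.12 rad and z of packer_yellow in the frame of rack between 0.045 and 0.063 m and x of packer_yellow in the frame of rack between -0.09 and 0.09 m and y of packer_yellow in the frame of rack between -0.02 and 0.02 m and angle between each of packer_yellow, packer_blue's own z axis and vertical below 0.5 rad and z of packer_blue in the frame of rack between 0.045 and 0.063 m and x of packer_blue in the frame of rack between -0.09 and 0.09 m and y of packer_blue in the frame of rack between -0.02 and 0.02 m) or (z of packer_yellow in the frame of gap_foot between 0.046 and 0.0535 m and x of packer_yellow in the frame of gap_foot between -0.015 and 0.015 m and y of packer_yellow in the frame of gap_foot between -0.01 and -0.004 m and angle between packer_yellow's own z axis and vertical below 0.08 rad and angle between the y axis of packer_yellow and the y axis of jig, either way round below 0.12 rad and z of packer_red in the frame of rack between 0.045 and 0.063 m and x of packer_red in the frame of rack between -0.09 and 0.09 m and y of packer_red in the frame of rack between -0.02 and 0.02 m and angle between each of packer_red, packer_blue's own z axis and vertical below 0.5 rad and z of packer_blue in the frame of rack between 0.045 and 0.063 m and x of packer_blue in the frame of rack between -0.09 and 0.09 m and y of packer_blue in the frame of rack between -0.02 and 0.02 m) or (z of packer_blue in the frame of gap_foot between 0.046 and 0.0535 m and x of packer_blue in the frame of gap_foot between -0.015 and 0.015 m and y of packer_blue in the frame of gap_foot between -0.012 and -0.006 m and angle between packer_blue's own z axis and vertical below 0.08 rad and angle between the y axis of packer_blue and the y axis of jig, either way round below 0.12 rad and z of packer_red in the frame of rack between 0.045 and 0.063 m and x of packer_red in the frame of rack between -0.09 and 0.09 m and y of packer_red in the frame of rack between -0.02 and 0.02 m and angle between each of packer_red, packer_yellow's own z axis and vertical below 0.5 rad and z of packer_yellow in the frame of rack between 0.045 and 0.063 m and x of packer_yellow in the frame of rack between -0.09 and 0.09 m and y of packer_yellow in the frame of rack between -0.02 and 0.02 m))); the robot touches nothing.
It fails at once if a packer is pressed on the jig with more than 40 N (contact force between any of packer_red, packer_yellow, packer_blue and jig above 40 N).
It fails at once if the gripper or arm bears on the jig with more than 20 N (contact force between any of the fingers, the arm and jig above 20 N).
It fails at once if the glue bottle or curved clamp is shifted by more than 30 mm or knocked over (distance of any of glue_bottle, curved_clamp from where it was at the start of the episode above 0.03 m or angle between any of glue_bottle, curved_clamp's own z axis and vertical above 0.5 rad).
It also fails if it takes over 72 s, if anything falls off the work surface, if the arm or the gripper's body presses on something with over 40 N, if the wrist force passes 120 N, or if a joint passes its speed limit or range.

ROBOT

A 6-joint arm with a two-finger parallel gripper is mounted at the origin on the work surface; the furniture and walls round the work are solid. World frame = base frame: x ahead of the robot, y to its left, z up, the work surface at z = 0. Lengths are in m, angles in rad, forces in N, time in s.
With the tool pointing down it reaches from about 0.325 to 0.85 m from the base axis. Payload 4.4 kg.
Tool frame: the origin (TCP) lies at the very end of the fingers, on their centre line; the grasp point (between the pads) lies 19 mm behind it; z points along the fingers, y is the direction in which the jaws open and shut (so a half turn about z gives the same grasp; the last joint's range is limited). The gripper opens to 94 mm and grips with 3 to 60 N. Pads are 16 mm wide; open, the fingers measure 119 mm over their backs; the gripper's body (75 mm by 177 mm) begins 78 mm behind the grasp point.
Start: joints at [0.97, 0.207, 1.542, -0, 1.393, -0.15], TCP at [0.251, 0.518, 0.205] pointing down, gripper open.
Joint ranges: [-2.73, 2.73], [-0.86, 2.22], [0.23, 2.46], [-1.11, 4.25], [0.08, 2.63], [-2.82, 2.82]. Speed limits (rad/s): [2.79, 2.79, 3.14, 3.14, 3.14, 3.14].

INTERFACE

Orientations are given as a unit quaternion [w, x, y, z].
In Python, from rig import robot, viewer gives the robot as it stands.
- The arm moves only by the tool servo_tool, never from a script. Its argument "rows" is one flat list of numbers, 4 for each row, row after row: the shift along the tool's x, y, z in mm, then the turn about the tool's z in rad. A call has 1 to 20 rows; each row shifts and turns the commanded pose from where the row before left it, along the tool's axes as they then stand; what a row does not reach is not made up. A row lasts 1/12 s, in which the tool goes at most 41.7 mm and 7.16 degrees, less where a joint would pass 70% of its speed; a pose out of reach is approached as far as the arm can. A call with a gripper value outside its range is refused whole. "hand" is the opening, from 0 (shut) to 1 (fully open), set as the call begins (left out, the last holds). The fingers move at their own pace and stop on an object; the grip force is fixed at half the most. Time passes only in rows, so rows that do not move let the fingers close. It gives the time, the measured TCP pose, the force and the opening at its end, in the units of the state.
- robot.read_state(): the state, without advancing time (a new reading comes with each control period).
- viewer.capture(name): name is "scene" or "top" or "wrist"; returns the picture (480x640x3 uint8, red, green, blue); there is no depth.
- viewer.camera_params(name): a dict with "fx", "fy", "cx", "cy" (pixels), "R" (3x3) and "t" (3): a world point X has camera coordinates R X + t. Camera axes: x right, y down, z forward; pixel columns grow to the right and rows downward; lengths in m; the calibration is good to about 2 mm. A picture is of the moment at which its call begins: read the wrist's pose just before it. camera_params takes no time and is no camera call; for the wrist camera it gives the pose at the moment of the call.
- robot.finish_job(): hands the job in, once; it reports no verdict.
The state is a dict: "time": time; "q": joint angles; "joint_velocities": joint speeds; "joint_efforts": joint torques, N m; "tool_pos": TCP position; "tcp_rot": TCP orientation; "ft_force": force on the tool from outside, world axes, zero at the start; "moment": the same for the moment, N m; "grip_width": opening from 0.0 (shut) to 1.0 (fully open).
Only numpy, scipy, OpenCV 4.12 (cv2) and the standard library are available. Lean on these libraries where they do the work, as an engineer would, in place of code of your own. Each camera call takes 0.05 s, during which the arm holds its last target.

## Working session

There is one attempt and no reset: what is moved stays moved. The work goes in short steps, Python scripts to look and compute and a tool call to move; the robot and the scene stay as the last step left them, time stands still between calls to the robot, and variables do not carry over. Pictures are saved under pics/ and viewed, and the job is handed in when it is done.

Besides the shell and the picture viewer there is one more tool, called after "Call:" by a JSON object that holds its "op" and its "data", one argument or row to a line. servo_tool: Moves the arm, as the interface text tells. Its arguments: {"type":"object","properties":{"rows":{"type":"array","items":{"type":"number"}},"hand":{"type":"number"}},"required":["rows"]}

```bash
mkdir -p pics; ls; cat > h.py <<'E'
import numpy as np, cv2
from rig import robot, viewer
def cap(n,f):
    im=viewer.capture(n); cv2.imwrite('pics/'+f,im[:,:,::-1]); return im
def ray(cam,u,v):
    p=viewer.camera_params(cam) if isinstance(cam,str) else cam
    R=np.array(p['R']);t=np.array(p['t'])
    d=R.T@np.array([(u-p['cx'])/p['fx'],(v-p['cy'])/p['fy'],1]); o=-R.T@t
    return o,d
def onz(cam,u,v,z):
    o,d=ray(cam,u,v); return o+d*(z-o[2])/d[2]
def proj(cam,X):
    p=viewer.camera_params(cam) if isinstance(cam,str) else cam
    c=np.array(p['R'])@np.array(X)+np.array(p['t']); return np.array([p['fx']*c[0]/c[2]+p['cx'],p['fy']*c[1]/c[2]+p['cy']])
E
python3 - <<'E'
from h import *
cap('scene','s0.png');cap('top','t0.png')
for n in('scene','top'):
    p=viewer.camera_params(n);R=np.array(p['R']);print(n,p['fx'],-R.T@p['t'],R.round(2).tolist())
print(robot.read_state())
E
```

```text
pics
scene 433.98609304737965 [-0.0692545  -0.52915558  0.55706715] [[0.56, -0.83, -0.01], [-0.47, -0.3, -0.83], [0.69, 0.47, -0.55]]
top 585.0721234167221 [ 0.34261552 -0.07438038  1.33225272] [[-0.03, -1.0, 0.02], [-0.98, 0.02, -0.18], [0.18, -0.02, -0.98]]
{'time': 0.1, 'q': array([ 9.69509077e-01,  2.07318806e-01,  1.54279733e+00, -2.88985905e-05,
        1.39345352e+00, -1.50499382e-01]), 'joint_velocities': array([-0.00028778, -0.00170779, -0.00202407, -0.00192221,  0.00131827,
       -0.0011789 ]), 'joint_efforts': array([-1.51287622e-03, -3.71860957e+01, -2.82293737e+01,  6.99822628e-02,
        3.11538263e-02, -7.48205798e-05]), 'tool_pos': array([0.25012545, 0.51695857, 0.20442249]), 'tcp_rot': array([-3.49656191e-04,  2.23487742e-01,  9.74706239e-01, -9.24707199e-04]), 'ft_force': array([-0.53032829, -0.62028704,  0.44724585]), 'moment': array([ 0.01409762,  0.05728057, -0.0279361 ]), 'grip_width': 0.9982049525992847}
```

View pics/s0.png

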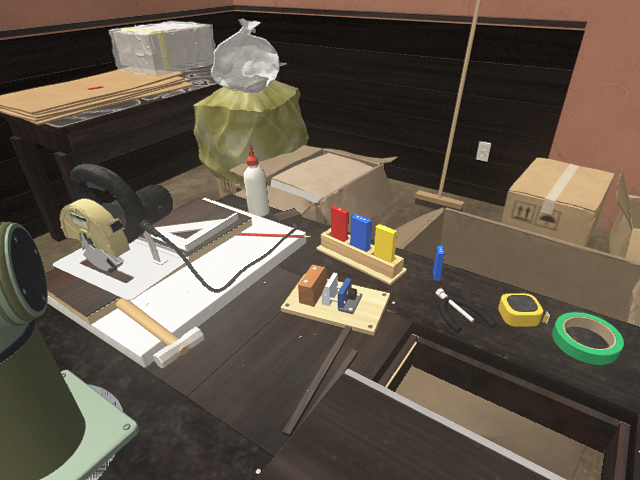

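View pics/t0.png

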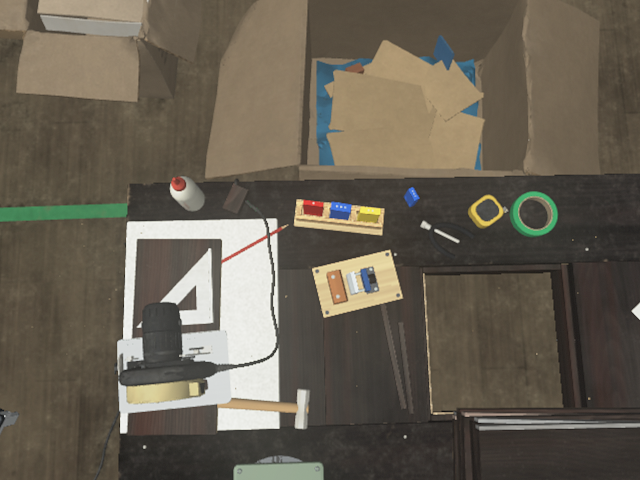

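```bash
python3 - <<'E'
import cv2
a=cv2.imread('pics/t0.png')
cv2.imwrite('pics/t0a.png',cv2.resize(a[180:330,280:430],None,fx=4,fy=4,interpolation=cv2.INTER_CUBIC))
a=cv2.imread('pics/s0.png')
cv2.imwrite('pics/s0a.png',cv2.resize(a[195:345,270:470],None,fx=4,fy=4,interpolation=cv2.INTER_CUBIC))
E
```

```text
(no output)
```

View pics/t0a.png

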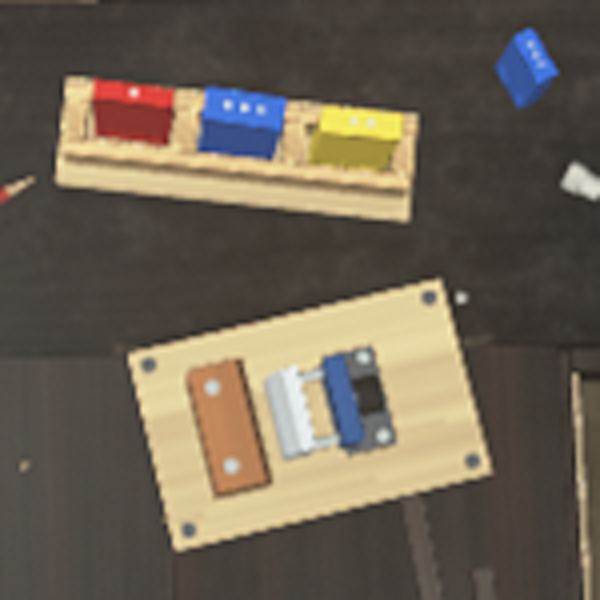

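View pics/s0a.png

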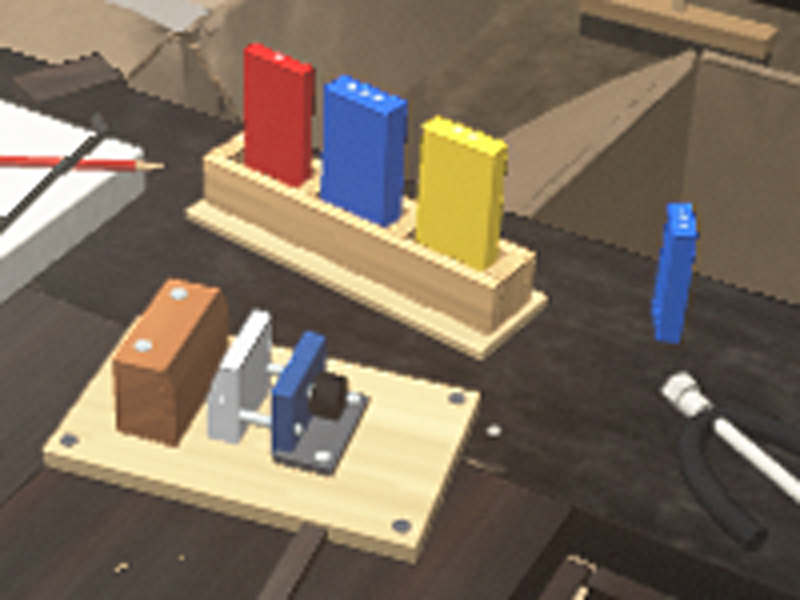

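```bash
python3 - <<'E'
from h import *
P=lambda u,v,z:onz('top',280+u/4,180+v/4,z).round(4)
for n,pts,z in [('red',[(94,80),(174,90),(172,103),(94,97)],.108),('blue',[(204,88),(286,96),(283,115),(201,108)],.108),('yel',[(323,107),(402,113),(401,138),(320,130)],.108),
 ('jigcorners',[(130,353),(440,280),(492,470),(178,550)],.012),('fence top',[(188,374),(240,360),(270,480),(216,496)],.058),('shoe top',[(290,366),(312,450)],.058),('shoe lip',[(266,378),(284,458)],.036),('rack top',[(68,78),(418,114),(411,188),(60,158)],.04)]:
    print(n,[P(u,v,z)[:2].tolist() for u,v in pts])
print([onz('top',u,v,0).round(3) for u,v in [(440,235),(187,207)]])
E
```

```text
red [[0.6497, -0.067], [0.6433, -0.1098], [0.6361, -0.1086], [0.6404, -0.0668]]
blue [[0.644, -0.126], [0.6386, -0.17], [0.6282, -0.168], [0.633, -0.1241]]
yel [[0.6321, -0.1897], [0.6278, -0.2321], [0.6141, -0.231], [0.6195, -0.1876]]
jigcorners [[0.5139, -0.0834], [0.5516, -0.2619], [0.4423, -0.2862], [0.4021, -0.1076]]
fence top [[0.4956, -0.1146], [0.5026, -0.1433], [0.4365, -0.1575], [0.4286, -0.1279]]
shoe top [[0.4986, -0.1706], [0.4522, -0.181]]
shoe lip [[0.4949, -0.1587], [0.4501, -0.1671]]
rack top [[0.6683, -0.0518], [0.6429, -0.25], [0.6002, -0.244], [0.622, -0.0464]]
[array([ 0.586, -0.382,  0.   ]), array([0.666, 0.205, 0.   ])]
```

```bash
cat >> h.py <<'E'
from scipy.spatial.transform import Rotation as Ro
def st():
    s=robot.read_state(); q=s['tcp_rot']; R=Ro.from_quat([q[1],q[2],q[3],q[0]]).as_matrix()
    return s,R
def info(target=None,yang=None):
    s,R=st(); p=s['tool_pos']
    print('t',round(s['time'],2),'p',p.round(4),'yang',np.degrees(np.arctan2(R[1,1],R[0,1])).round(2),'zax',R[:,2].round(3),'F',s['ft_force'].round(1),'w',round(s['grip_width']*94,1),'q',s['q'].round(2))
    if target is not None: print('tool shift mm',(R.T@(np.array(target)-p)*1000).round(1))
    if yang is not None: 
        a=np.degrees(np.arctan2(R[1,1],R[0,1]))-yang; a=(a+90)%180-90; print('turn rad',np.radians(a).round(4), 'rows',abs(a)/7.16)
E
python3 - <<'E'
from h import *
p=viewer.camera_params('wrist');R=np.array(p['R']);print(p['fx'],-R.T@p['t'],R.round(2).tolist())
info([.47,-.15,.30],-7.3)
E
```

```text
330.6918507801641 [0.17552815 0.55285981 0.38313158] [[0.44, 0.9, -0.0], [0.86, -0.42, 0.28], [0.26, -0.13, -0.96]]
t 0.1 p [0.2501 0.517  0.2044] yang 64.17 zax [-0.001 -0.002 -1.   ] F [-0.5 -0.6  0.4] w 93.8 q [ 0.97  0.21  1.54 -0.    1.39 -0.15]
tool shift mm [-488.5 -504.7  -94.7]
turn rad 1.2474 rows 9.982132191429969
```

Call:
{"op": "servo_tool", "data": {
  "rows": [0,0,-32,0,0,0,-32,0,0,0,-32,0,-28.5,-29.5,0,0,-28.5,-29.5,0,0,-28.5,-29.5,0,0,-28.5,-29.5,0,0,-28.5,-29.5,0,0,-28.5,-29.5,0,0,-28.5,-29.5,0,0,-28.5,-29.5,0,0,-28.5,-29.5,0,0,-28.5,-29.5,0,0,-28.5,-29.5,0,0,-28.5,-29.5,0,0,-28.5,-29.5,0,0,-28.5,-29.5,0,0,-28.5,-29.5,0,0,-28.5,-29.5,0,0,-28.5,-29.5,0,0]
}}

```text
time: 1.77
tool_pos: [0.468, -0.147, 0.301]
tcp_rot: [-0.0, 0.224, 0.975, 0.0]
ft_force: [1.0, -0.1, 0.6]
grip_width: 1.001
```

Call:
{"op": "servo_tool", "data": {
  "rows": [0,0,0,0.1247,0,0,0,0.1247,0,0,0,0.1247,0,0,0,0.1247,0,0,0,0.1247,0,0,0,0.1247,0,0,0,0.1247,0,0,0,0.1247,0,0,0,0.1247,0,0,0,0.1247,0,0,0,0]
}}

```text
time: 2.68
tool_pos: [0.4678, -0.1448, 0.3009]
tcp_rot: [-0.001, 0.751, 0.66, -0.0]
ft_force: [-1.0, -0.2, 0.2]
grip_width: 0.998
```

```bash
python3 - <<'E'
from h import *
info([.47,-.15,.30],-7.3)
p=viewer.camera_params('wrist');R=np.array(p['R']);print(-R.T@p['t'])
print(proj(p,[.47,-.155,.03]),proj(p,[.63,-.15,.1]))
cap('wrist','w0.png')
E
```

```text
t 2.68 p [ 0.4678 -0.1448  0.3009] yang -7.39 zax [-0.001  0.001 -1.   ] F [-1.  -0.2  0.2] w 93.8 q [-0.48 -0.04  1.61  0.    1.57 -0.35]
tool shift mm [-4.9  2.8  0.9]
turn rad -0.0016 rows 0.012653523898392725
[ 0.47882596 -0.06297612  0.47960729]
[320.01425562 213.27938859] [456.95338902 203.72906628]
```

View pics/w0.png

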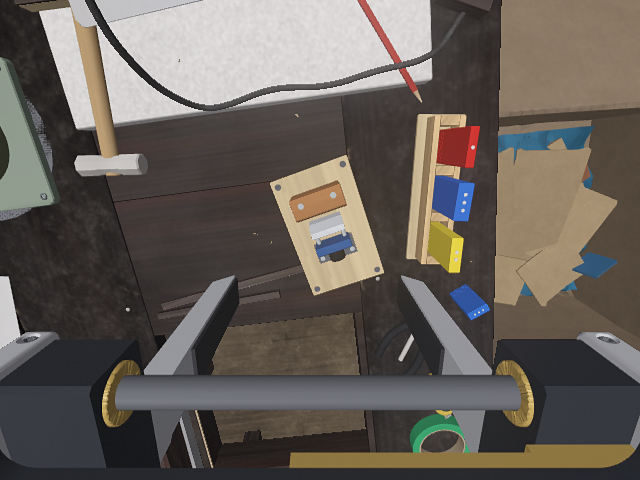

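Call:
{"op": "servo_tool", "data": {
  "rows": [-20,0,36,0,-20,0,36,0,-20,0,36,0,-20,0,36,0,0,0,0,0]
}}

```text
time: 3.15
tool_pos: [0.4524, -0.2235, 0.1495]
tcp_rot: [-0.007, 0.75, 0.661, -0.002]
ft_force: [-1.1, 0.2, -0.4]
grip_width: 1.0
```

```bash
python3 - <<'E'
from h import *
im=cap('wrist','w1.png')
info()
cv2.imwrite('pics/w1a.png',cv2.resize(im[100:300,240:400,::-1],None,fx=3,fy=3,interpolation=cv2.INTER_CUBIC))
E
```

```text
t 3.2 p [ 0.4546 -0.2232  0.1531] yang -7.28 zax [-0.008  0.006 -1.   ] F [-0.3  0.3  0.9] w 94.2 q [-0.63  0.12  1.76  0.    1.28 -0.5 ]
```

View pics/w1.png

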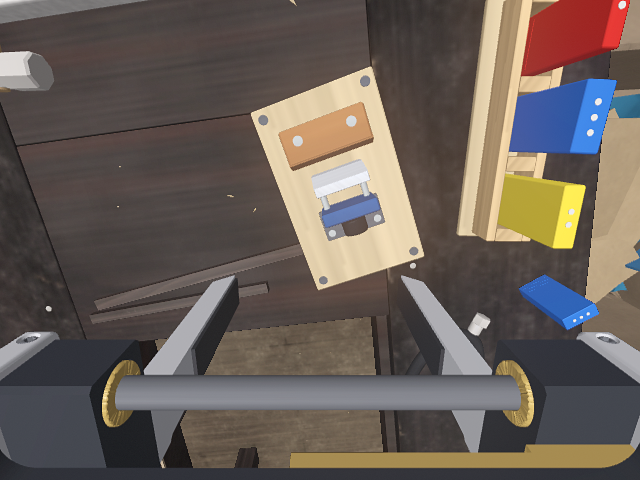

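View pics/w1a.png

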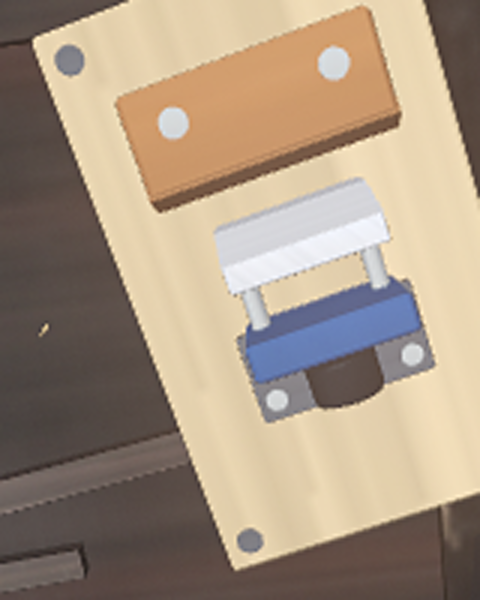

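```bash
python3 - <<'E'
from h import *
p=viewer.camera_params('wrist')
im=cap('wrist','w2.png')
import json; json.dump({k:np.array(v).tolist() for k,v in p.items()},open('w2.json','w'))
R=np.array(p['R']);print(-R.T@p['t'])
cv2.imwrite('pics/w2a.png',cv2.resize(im[90:220,260:400,::-1],None,fx=5,fy=5,interpolation=cv2.INTER_CUBIC)[:600])
cv2.imwrite('pics/w2b.png',cv2.resize(im[0:260,440:640,::-1],None,fx=2.3,fy=2.3,interpolation=cv2.INTER_CUBIC))
info()
E
```

```text
[ 0.46674416 -0.14235735  0.33215105]
t 3.25 p [ 0.4568 -0.2237  0.1561] yang -7.25 zax [-0.003  0.003 -1.   ] F [0.3 1.1 0.3] w 93.8 q [-0.63  0.12  1.75  0.    1.28 -0.5 ]
```

View pics/w2a.png

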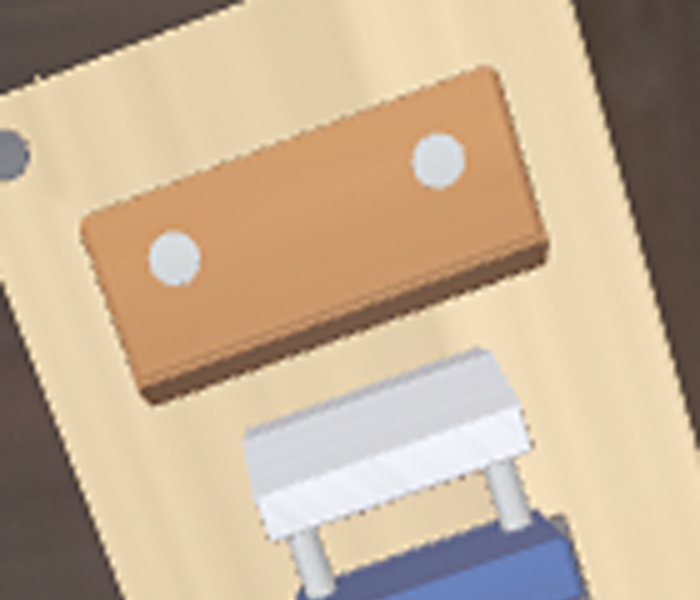

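View pics/w2b.png

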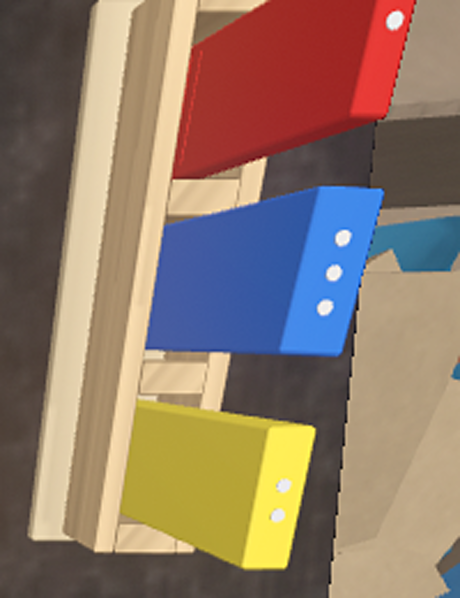

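```bash
python3 - <<'E'
from h import *
import json
p=json.load(open('w2.json'))
P=lambda u,v,z:onz(p,260+u/5,90+v/5,z)
J=[P(*c,.012) for c in [(570,-2),(243,2)]]
fa,fb=P(152,405,.046),P(547,262,.046)
ft1,ft2=P(143,386,.058),P(545,240,.058)
ta,tb=P(82,216,.058),P(490,67,.058)
d=fb-fa; print('len',np.linalg.norm(d)); a=np.arctan2(d[1],d[0]); print('ang',np.degrees(a))
d2=tb-ta;print('ang back',np.degrees(np.arctan2(d2[1],d2[0])),'ang ft',np.degrees(np.arctan2((ft2-ft1)[1],(ft2-ft1)[0])))
Y=np.array([-np.sin(a),np.cos(a),0])
m=(fa+fb)/2; print('face mid(z46)',m, 'top edge',(ft1+ft2)/2,'y rel',((ft1+ft2)/2-m)@Y,'back y rel',((ta+tb)/2-m)@Y)
for n,c,z in [('foot',[(245,433),(482,348)],.012),('lip',[(250,441),(488,357)],.036),('top',[(262,497),(516,408)],.058)]:
    s1,s2=[P(*k,z) for k in c]; print(n,(s1+s2)/2,'gap y',((s1+s2)/2-m)@Y,'len',np.linalg.norm(s2-s1))
B=lambda u,v:onz(p,440+u/2.3,v/2.3,.108)
for n,c in [('blue',[(318,186),(383,191),(342,355),(281,350)]),('yel',[(266,424),(315,428),(288,569),(243,569)]),('reddot',[(394,20)]),('redcorner',[(352,114),(384,118)])]:
    q=[B(*k)[:2] for k in c]; print(n,np.array(q).round(4).tolist(),np.mean(q,0).round(4), 'edge ang',np.degrees(np.arctan2(*(q[-1]-q[0])[::-1])) if len(q)>1 else '')
o=-np.array(p['R']).T@p['t']; print('cam y rel face',(o-m)@Y)
E
```

```text
len 0.0699561131442
ang 12.09225214624314
ang back 11.576576095387853 ang ft 12.077830039224029
face mid(z46) [ 0.47295964 -0.15258078  0.046     ] top edge [ 0.4721849  -0.14888392  0.058     ] y rel 0.003777133335400366 back y rel 0.03120095383025246
foot [ 0.47541177 -0.16445384  0.012     ] gap y -0.012123299458058418 len 0.047361352138993576
lip [ 0.47555185 -0.16436772  0.036     ] gap y -0.01206843961815016 len 0.04397537142501947
top [ 0.47714575 -0.17168247  0.058     ] gap y -0.0195547879031494 len 0.043790558508376466
blue [[0.6286, -0.1249], [0.6458, -0.1283], [0.6392, -0.1703], [0.6221, -0.1667]] [ 0.6339 -0.1475] edge ang -98.84885520360613
yel [[0.6194, -0.1872], [0.6335, -0.1902], [0.6292, -0.2329], [0.6156, -0.2312]] [ 0.6244 -0.2104] edge ang -94.96791184785633
reddot [[0.6441, -0.0882]] [ 0.6441 -0.0882] edge ang 
redcorner [[0.6358, -0.1085], [0.6441, -0.1105]] [ 0.64   -0.1095] edge ang -13.682203786683921
cam y rel face 0.01129864391996197
```

```bash
python3 - <<'E'
from h import *
info([.624,-.2103,.150],-5.3)
E
```

```text
t 3.25 p [ 0.4568 -0.2237  0.1561] yang -7.25 zax [-0.003  0.003 -1.   ] F [0.3 1.1 0.3] w 93.8 q [-0.63  0.12  1.75  0.    1.28 -0.5 ]
tool shift mm [ 34.3 164.1   5.6]
turn rad -0.034 rows 0.2724584729663491
```

Call:
{"op": "servo_tool", "data": {
  "rows": [7,33,0,0,7,33,0,0,7,33,0,0,7,33,0,0,6.3,32,0,0,0,0,0,-0.034,0,0,0,0,0,0,0,0]
}}

```text
time: 3.92
tool_pos: [0.6265, -0.2103, 0.16]
tcp_rot: [0.002, 0.739, 0.674, 0.001]
ft_force: [-0.7, 0.3, -0.9]
grip_width: 1.002
```

```bash
python3 - <<'E'
from h import *
info([.624,-.2103,.064],-5.3)
E
```

```text
t 3.92 p [ 0.6265 -0.2103  0.16  ] yang -5.23 zax [ 0.003 -0.001 -1.   ] F [-0.7  0.3 -0.9] w 94.1 q [-0.45  0.42  1.36  0.    1.36 -0.36]
tool shift mm [-0.1 -2.8 96. ]
turn rad 0.0013 rows 0.010465656212574321
```

Call:
{"op": "servo_tool", "data": {
  "rows": [0,-2,25,0,0,0,25,0,0,0,25,0,0,0,17,0,0,0,0,0,0,0,0,0]
}}

```text
time: 4.42
tool_pos: [0.6222, -0.2106, 0.066]
tcp_rot: [-0.0, 0.739, 0.673, -0.0]
ft_force: [0.8, 0.4, 0.0]
grip_width: 1.001
```

Call:
{"op": "servo_tool", "data": {
  "rows": [0,0,0,0,0,0,0,0,0,0,0,0,0,0,0,0,0,0,0,0,0,0,0,0,0,0,0,0,0,0,0,0,0,0,0,0,0,0,0,0],
  "hand": 0
}}

```text
time: 5.25
tool_pos: [0.623, -0.2108, 0.0653]
tcp_rot: [-0.0, 0.739, 0.673, -0.0]
ft_force: [0.2, 0.1, -0.0]
grip_width: 0.327
```

```bash
python3 - <<'E'
from h import *
info([.624,-.2103,.064],-5.3)
E
```

```text
t 5.25 p [ 0.623  -0.2108  0.0653] yang -5.33 zax [-0.  0. -1.] F [ 0.2  0.1 -0. ] w 30.8 q [-0.46  0.51  1.44 -0.    1.19 -0.36]
tool shift mm [0.6 1.  1.3]
turn rad -0.0005 rows 0.0036681991806681085
```

Call:
{"op": "servo_tool", "data": {
  "rows": [0,0,0,0,0,0,0,0,0,0,0,0,0,0,0,0,0,0,0,0,0,0,0,0],
  "hand": 0
}}

```text
time: 5.75
tool_pos: [0.623, -0.2108, 0.0654]
tcp_rot: [-0.0, 0.739, 0.673, 0.0]
ft_force: [-0.5, -0.5, -0.4]
grip_width: 0.146
```

```bash
python3 - <<'E'
from h import *
info([.624,-.2103,.064],-5.3)
E
```

```text
t 5.75 p [ 0.623  -0.2108  0.0654] yang -5.33 zax [-0.  0. -1.] F [-0.5 -0.5 -0.4] w 13.7 q [-0.46  0.51  1.44  0.    1.19 -0.36]
tool shift mm [0.6 0.9 1.4]
turn rad -0.0005 rows 0.004195551335066686
```

Call:
{"op": "servo_tool", "data": {
  "rows": [0,0,-30,0,0,0,-35,0,0,0,-25,0,0,0,0,0]
}}

```text
time: 6.08
tool_pos: [0.6273, -0.2128, 0.1631]
tcp_rot: [0.006, 0.739, 0.674, 0.002]
ft_force: [1.0, -0.4, 1.5]
grip_width: 0.145
```

```bash
python3 - <<'E'
from h import *
info([.4745,-.1596,.15],102.09)
E
```

```text
t 6.08 p [ 0.6273 -0.2128  0.1631] yang -5.32 zax [ 0.012 -0.006 -1.   ] F [ 1.  -0.4  1.5] w 13.6 q [-0.46  0.41  1.36  0.    1.35 -0.36]
tool shift mm [  38.9 -157.2   11. ]
turn rad 1.267 rows 10.1389134816162
```

Call:
{"op": "servo_tool", "data": {
  "rows": [6.2,-25.4,0,0,6.2,-25.4,0,0,6.2,-25.4,0,0,6.2,-25.4,0,0,6.2,-25.4,0,0,6.2,-25.4,0,0,0,0,0,0.1152,0,0,0,0.1152,0,0,0,0.1152,0,0,0,0.1152,0,0,0,0.1152,0,0,0,0.1152,0,0,0,0.1152,0,0,0,0.1152,0,0,0,0.1152,0,0,0,0.1152,0,0,0,0.1152,0,0,0,0,0,0,0,0]
}}

```text
time: 7.67
tool_pos: [0.4742, -0.1594, 0.1547]
tcp_rot: [-0.0, 0.994, 0.107, -0.001]
ft_force: [-0.3, 0.3, -0.7]
grip_width: 0.142
```

```bash
python3 - <<'E'
from h import *
info([.4745,-.1596,.12],102.09)
im=cap('wrist','w3.png')
E
```

```text
t 7.67 p [ 0.4742 -0.1594  0.1547] yang -77.77 zax [-0.001  0.001 -1.   ] F [-0.3  0.3 -0.7] w 13.4 q [-0.5   0.1   1.78 -0.    1.27  0.86]
tool shift mm [ 0.3  0.3 34.7]
turn rad 0.0025 rows 0.01992847023059509
```

View pics/w3.png

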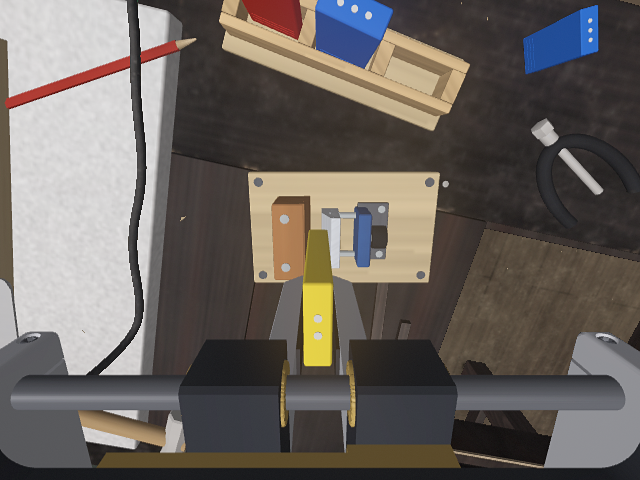

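Call:
{"op": "servo_tool", "data": {
  "rows": [0,0,14,0,0,0,14,0,0,0,12,0,0,0,0,0,0,0,0,0,0,0,2,0,0,0,2,0,0,0,2,0,0,0,0,0]
}}

```text
time: 8.47
tool_pos: [0.4748, -0.1597, 0.1096]
tcp_rot: [0.0, 0.994, 0.105, 0.0]
ft_force: [-0.4, 0.5, -0.9]
grip_width: 0.149
```

Call:
{"op": "servo_tool", "data": {
  "rows": [0,0,2,0,0,0,2,0,0,0,2,0,0,0,0,0]
}}

```text
time: 8.8
tool_pos: [0.4746, -0.159, 0.1031]
tcp_rot: [-0.001, 0.994, 0.105, -0.0]
ft_force: [0.0, 2.2, -0.7]
grip_width: 0.146
```

Call:
{"op": "servo_tool", "data": {
  "rows": [0,0,2,0,0,0,2,0,0,0,0,0]
}}

```text
time: 9.05
tool_pos: [0.4747, -0.1588, 0.0993]
tcp_rot: [-0.001, 0.994, 0.105, 0.0]
ft_force: [-0.3, 3.7, 2.4]
grip_width: 0.148
```

Call:
{"op": "servo_tool", "data": {
  "rows": [0,0,2,0,0,0,2,0,0,0,0,0]
}}

```text
time: 9.3
tool_pos: [0.4747, -0.1589, 0.0952]
tcp_rot: [-0.001, 0.994, 0.105, 0.0]
ft_force: [-0.7, 4.9, 3.4]
grip_width: 0.143
```

```bash
python3 - <<'E'
from h import *
info([.4745,-.1596,.0694],102.09)
E
```

```text
t 9.3 p [ 0.4747 -0.1589  0.0952] yang -77.94 zax [-0.     0.002 -1.   ] F [-0.7  4.9  3.4] w 13.5 q [-0.5   0.17  1.83  0.    1.14  0.86]
tool shift mm [-0.3  0.7 25.8]
turn rad -0.0006 rows 0.004880130626079443
```

Call:
{"op": "servo_tool", "data": {
  "rows": [0,0,2,0,0,0,2,0,0,0,2,0,0,0,0,0]
}}

```text
time: 9.63
tool_pos: [0.4741, -0.1589, 0.0886]
tcp_rot: [-0.001, 0.994, 0.105, -0.001]
ft_force: [0.1, 5.1, -1.8]
grip_width: 0.147
```

Call:
{"op": "servo_tool", "data": {
  "rows": [0,0,2,0,0,0,2,0,0,0,2,0,0,0,0,0]
}}

```text
time: 9.97
tool_pos: [0.4739, -0.159, 0.0825]
tcp_rot: [-0.001, 0.994, 0.105, -0.001]
ft_force: [-0.3, 5.1, -0.2]
grip_width: 0.143
```

Call:
{"op": "servo_tool", "data": {
  "rows": [0,0,2,0,0,0,2,0,0,0,2,0,0,0,0,0]
}}

```text
time: 10.3
tool_pos: [0.474, -0.159, 0.0767]
tcp_rot: [-0.001, 0.994, 0.105, -0.001]
ft_force: [-1.3, 5.5, -0.2]
grip_width: 0.148
```

```bash
python3 - <<'E'
from h import *
info([.4745,-.1596,.0694],102.09)
E
```

```text
t 10.3 p [ 0.474  -0.159   0.0767] yang -77.93 zax [-0.002  0.001 -1.   ] F [-1.3  5.5 -0.2] w 13.9 q [-0.5   0.2   1.84  0.    1.1   0.86]
tool shift mm [0.4 0.7 7.3]
turn rad -0.0004 rows 0.0030824288106955796
```

Call:
{"op": "servo_tool", "data": {
  "rows": [0,0,2,0,0,0,2,0,0,0,1,0,0,0,0,0]
}}

```text
time: 10.63
tool_pos: [0.474, -0.159, 0.0718]
tcp_rot: [-0.001, 0.994, 0.105, -0.001]
ft_force: [-0.2, 5.5, 0.8]
grip_width: 0.146
```

Call:
{"op": "servo_tool", "data": {
  "rows": [0,0,1,0,0,0,1,0,0,0,0,0]
}}

```text
time: 10.88
tool_pos: [0.474, -0.1591, 0.0699]
tcp_rot: [-0.001, 0.994, 0.105, -0.001]
ft_force: [-1.3, 5.6, 1.5]
grip_width: 0.145
```

Call:
{"op": "servo_tool", "data": {
  "rows": [0,0,1,0,0,0,0,0,0,0,0,0]
}}

```text
time: 11.13
tool_pos: [0.4741, -0.1592, 0.0694]
tcp_rot: [-0.001, 0.994, 0.105, -0.001]
ft_force: [-1.6, 4.7, 4.3]
grip_width: 0.146
```

Call:
{"op": "servo_tool", "data": {
  "rows": [0,-0.5,0,0,0,-0.5,0,0,0,0,0,0,0,0,0,0]
}}

```text
time: 11.47
tool_pos: [0.4741, -0.159, 0.0694]
tcp_rot: [0.0, 0.994, 0.105, -0.001]
ft_force: [-2.4, 3.4, 2.9]
grip_width: 0.149
```

Call:
{"op": "servo_tool", "data": {
  "rows": [0,-0.5,0,0,0,-0.5,0,0,0,0,0,0,0,0,0,0]
}}

```text
time: 11.8
tool_pos: [0.4741, -0.1587, 0.0694]
tcp_rot: [0.001, 0.994, 0.105, -0.0]
ft_force: [-2.4, -1.6, 0.8]
grip_width: 0.148
```

```bash
python3 - <<'E'
from h import *
info([.4745,-.1596,.0694],102.09)
im=cap('wrist','w4.png');cap('scene','s4.png')
cv2.imwrite('pics/w4a.png',cv2.resize(im[150:290,240:460,::-1],None,fx=3.6,fy=3.6,interpolation=cv2.INTER_CUBIC))
E
```

```text
t 11.8 p [ 0.4741 -0.1587  0.0694] yang -77.91 zax [-0.    -0.002 -1.   ] F [-2.4 -1.6  0.8] w 13.9 q [-0.49  0.21  1.85 -0.    1.08  0.87]
tool shift mm [ 0.2  0.9 -0. ]
turn rad -0.0 rows 0.0003466209177966768
```

View pics/w4a.png

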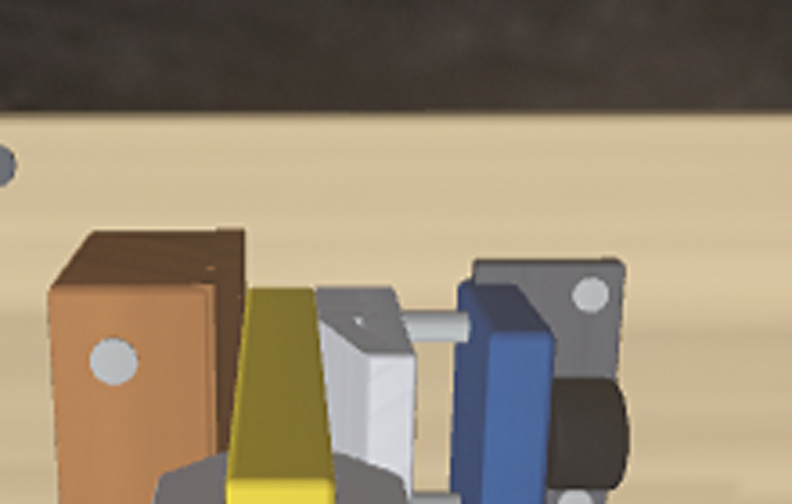

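Call:
{"op": "servo_tool", "data": {
  "rows": [0,0,0,0,0,0,0,0,0,0,0,0,0,0,0,0,0,0,0,0,0,0,-10,0,0,0,-25,0,0,0,-30,0,0,0,-30,0,0,0,-30,0,0,0,0,0,0,0,0,0],
  "hand": 0.4
}}

```text
time: 12.9
tool_pos: [0.4761, -0.1585, 0.1976]
tcp_rot: [0.002, 0.994, 0.105, 0.003]
ft_force: [0.3, -0.2, 0.2]
grip_width: 0.403
```

```bash
python3 - <<'E'
from h import *
info()
im=cap('wrist','w5.png');s=cap('scene','s5.png')
cv2.imwrite('pics/s5a.png',cv2.resize(s[195:345,270:470,::-1],None,fx=4,fy=4,interpolation=cv2.INTER_CUBIC))
E
```

```text
t 12.9 p [ 0.4761 -0.1585  0.1976] yang -77.93 zax [ 0.006 -0.003 -1.   ] F [ 0.3 -0.2  0.2] w 37.9 q [-0.49  0.05  1.73  0.    1.35  0.87]
```

View pics/w5.png

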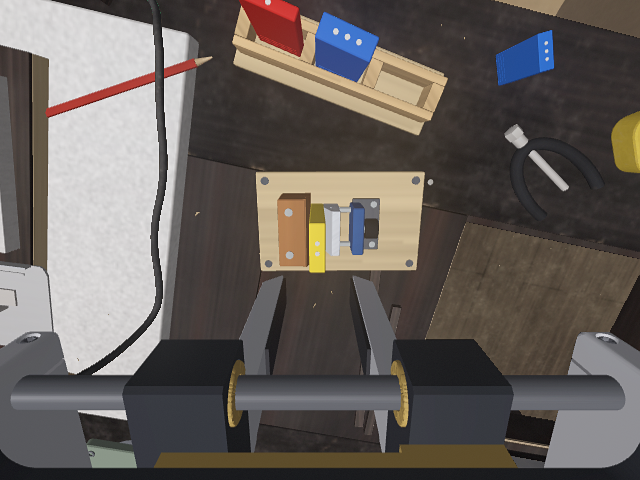

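View pics/s5a.png

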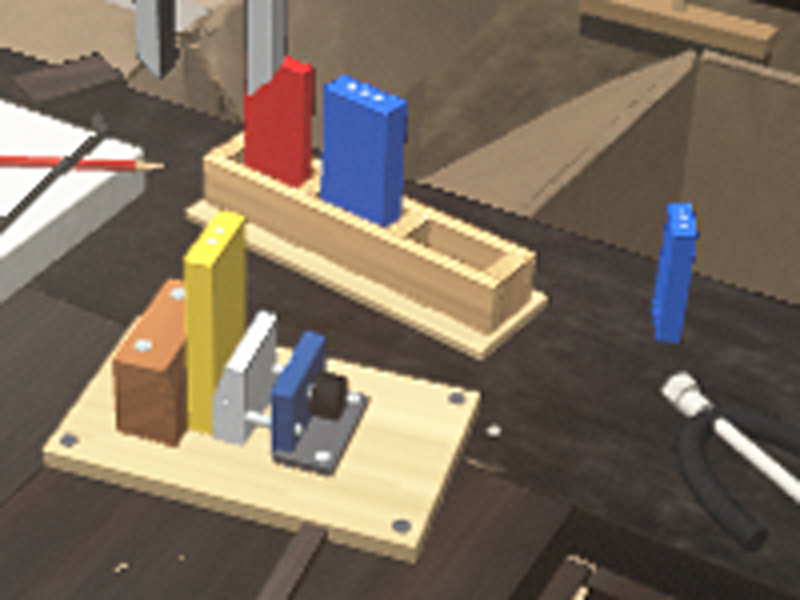

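```bash
python3 - <<'E'
from h import *
import json
p=viewer.camera_params('wrist')
im=cap('wrist','w6.png'); info()
json.dump({k:np.array(v).tolist() for k,v in p.items()},open('w6.json','w'))
cv2.imwrite('pics/w6a.png',cv2.resize(im[185:280,265:395,::-1],None,fx=6,fy=6,interpolation=cv2.INTER_CUBIC))
E
```

```text
t 13.05 p [ 0.4733 -0.1571  0.1932] yang -77.93 zax [-0.002  0.001 -1.   ] F [-0.3  0.   0. ] w 37.7 q [-0.49  0.06  1.74  0.    1.35  0.87]
```

View pics/w6a.png

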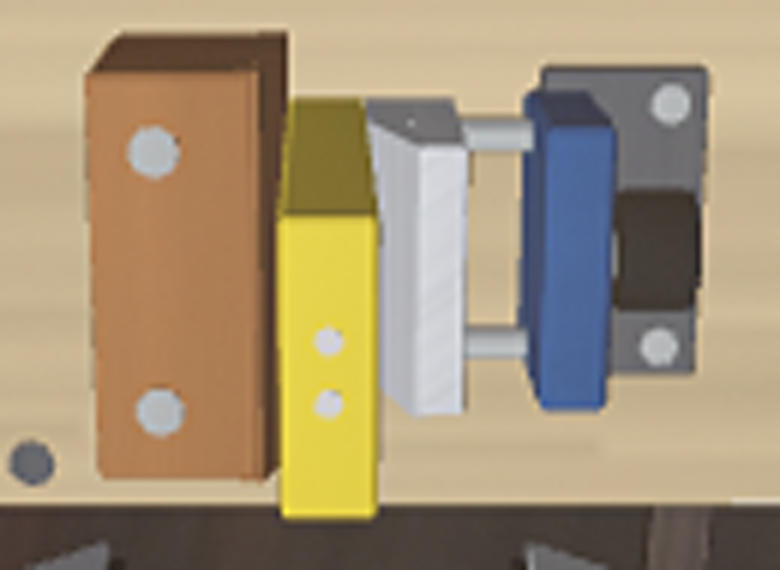

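```bash
python3 - <<'E'
from h import *
import json
p=json.load(open('w6.json'))
a=np.radians(12.09);X=np.array([np.cos(a),np.sin(a),0]);Y=np.array([-np.sin(a),np.cos(a),0]);m=np.array([.473,-.1526,.012])
def P(u,v,z):
    q=onz(p,265+u/6,185+v/6,z)-m; return (round(q@X*1000,1),round(q@Y*1000,1))
print('packer top',[P(u,v,.112) for u,v in [(281,215),(377,215),(376,518),(282,516)]])
print('fence top front',[P(u,v,.058) for u,v in [(258,72),(265,478)]],'back',[P(u,v,.058) for u,v in [(88,72),(98,476)]])
print('shoe top back',[P(u,v,.058) for u,v in [(466,145),(464,412)]],'front',[P(u,v,.058) for u,v in [(418,146),(412,412)]])
w=json.load(open('w2.json'))
for u,v in [(262,497),(516,408),(275,538),(528,445)]:
    q=onz(w,260+u/5,90+v/5,.058)-m; print('w2 shoe',q@X*1000,q@Y*1000)
E
```

```text
packer top [(np.float64(23.2), np.float64(-0.8)), (np.float64(23.1), np.float64(-13.7)), (np.float64(-20.5), np.float64(-13.9)), (np.float64(-20.2), np.float64(-0.7))]
fence top front [(np.float64(34.0), np.float64(3.7)), (np.float64(-34.8), np.float64(3.1))] back [(np.float64(34.1), np.float64(30.7)), (np.float64(-34.4), np.float64(31.3))]
shoe top back [(np.float64(22.2), np.float64(-29.6)), (np.float64(-23.0), np.float64(-30.2))] front [(np.float64(22.1), np.float64(-21.9)), (np.float64(-23.0), np.float64(-21.5))]
w2 shoe -21.83819259559165 -19.46861727843686
w2 shoe 21.952207349486017 -19.586460927752125
w2 shoe -22.082709382248286 -26.577492359092826
w2 shoe 22.044102291008834 -25.909108382416637
```

```bash
python3 - <<'E'
from h import *
print(robot.finish_job())
E
```

```text
the job is handed in; nothing more can be done
None
```

The yellow packer (14 mm) fits the gap, and I left it standing there. I handed the job in about 13 s in; no verdict came back.

- **Choice:** I only tried yellow. The wrist camera put the empty gap at about 12.1 mm, where red (10 mm) would be loose and blue (18 mm) would need more push-back than the shoe's 4.6 mm. I did not test either by feel.
- **Insertion:** yellow went down with at most about 4 N vertically and about 5.5 N sideways from the shoe, until the vertical force rose at the floor. A gentle nudge towards the fence reversed the sideways force, so it was touching the fence.
- **Last checks, from a picture after letting go:**
  - Yellow is square to the fence, centred about 7.2 mm from its face and about 1.4 mm from mid-fence.
  - The shoe is pushed back about 2.2 mm by its front edge. Its back edge gave about 3.7 mm, so those two readings disagree, though both are well over the 0.3 mm needed and below the stop.
- **Other things:** red and blue were never touched and still stand in their slots. The small look-alike blue block, the bottle and the clamp were left alone. The gripper was open and clear of everything at hand-in.

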